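Close up the stack of parts trays for the cleaning machine

TASK

Get the parts carrier ready for the cleaning machine: the first tray is already in it, so set the second tray on top of it with its pull tab at the opposite end from the first one's, let go, and press down on its cross bar until it snaps past the spring clips and you feel it lie flat. Only then add the cover, turned so that its tab is again at the opposite end from the second tray's, let go and press it down flat under its clips in the same way. Leave the other things on the bench where they are.

Things in the scene. Friction and masses are not known exactly. Their poses are not given: they have to be found in the camera images.
- carrier: Stainless carrier, fixed: base plate 96 (x) x 112 (y) mm, top at z = 8 mm, four corner guides upright to z = 82 mm, then flared out to 93 mm, two dark spring clips on each x side. Origin: centre of its underside on the bench, z up. The first tray (like wash_tray) is in it, rim top at z = 32 mm, tab at +y. The guides leave 67 x 93 mm for the 64 x 90 mm rims, open mid-end for the tabs.
- wash_tray: Second tray, loose: stainless, mesh floor, rim 64 (x) x 90 (y) x 4 mm, 24 mm high, about 0.12 kg. Origin: centre of its underside, z up. A solid cross bar along x, 12 mm wide in y, z = 8 to 23 mm, is the place to grip (fingers closing along y) and press. On either side of it lies a pocket 50 (x) x 32 (y) mm, floor at z = 3 mm. At +y a pull tab 18 mm wide reaches y = 58 and z = 53 mm.
- tray_bar (a point): Middle of the top of the second tray's cross bar, 23 mm above its underside.
- tray_tab (a point): Top of the second tray's pull tab, at its +y end (y = 56.5, z = 53 mm from its origin).
- cover: Perforated stainless cover, loose: plate 64 (x) x 90 (y) mm, top at z = 18 mm, on a skirt, about 0.11 kg. Origin: centre of the skirt's underside, z up. Handle bar along x, 50 mm long, 12 mm wide in y, z = 22 to 34 mm: grip (fingers closing along y) and press here. Ears reach x = 37 (at y = 11) and x = -37 mm (at y = -11). At +y a pull tab 18 mm wide reaches y = 58, z = 33 mm.
- cover_bar (a point): Middle of the top of the cover's handle bar, 34 mm above its underside.
- cover_tab (a point): Top of the cover's pull tab, at its +y end (y = 56.5, z = 33 mm from its origin).
- first_tab (a point): Top of the first tray's pull tab in the carrier, at the carrier's +y end, 61 mm above the bench.
- watch_head_3: Bystander: watch head without strap, 44 x 37 x 10 mm, loose on the bench; origin at its underside.
- loupe_b: Bystander: black eye loupe, 35 mm across and 29 mm high, loose; origin at its underside.
- tape_roll: Bystander: roll of tape lying flat, 52 mm across and 15 mm high, loose; origin at its underside.
- driver_2: Bystander: small screwdriver, 102 mm long and 11 mm thick, lying loose; origin at its underside.
- tray_seat (a point): Carrier frame, z = 32 mm on its axis: where the second tray's origin is when it lies flat (its +y then along the carrier's -y). Lowered without force the tray stops on the flares of the two lower clips about 11 mm higher; about 5 to 10 N straight down on its bar snaps it home. Tray tabs at one end, one above the other, foul: the upper tray then cannot lie flat.
- cover_seat (a point): Carrier frame, z = 56 mm on its axis: where the cover's origin is when it lies flat on the second tray (its +y along the carrier's +y). Lowered without force the cover's ears stop on the flares of the two taller clips about 11 mm higher; about 5 to 10 N straight down on its bar snaps it home.

How it is judged:
On the way, in this order (a step that is already met when the one before it is completed fails the run):
1. the second tray rests in the carrier above the first, let go, its tab at the end opposite the first one's (horizontal distance between wash_tray and carrier below 0.008 m and z of wash_tray in the frame of carrier below 0.054 m and y of tray_tab in the frame of carrier below -0.03 m and contact force between the fingers and wash_tray below 0.2 N), for 0.1 s.
2. the second tray is pressed down with the fingers and lies flat, while the cover is still off (contact force between the fingers and wash_tray above 2 N and z of wash_tray in the frame of carrier below 0.034 m and angle between wash_tray's own z axis and vertical below 0.035 rad and horizontal distance between cover and carrier above 0.1 m), for 0.15 s.
3. the cover rests on the carrier above the second tray, let go, its tab at the end opposite the second tray's (horizontal distance between cover and carrier below 0.008 m and z of cover in the frame of carrier below 0.078 m and y of cover_tab in the frame of carrier above 0.03 m and contact force between the fingers and cover below 0.2 N), for 0.1 s.
4. the cover is pressed down with the fingers and lies flat (contact force between the fingers and cover above 2 N and z of cover in the frame of carrier below 0.058 m and angle between cover's own z axis and vertical below 0.035 rad), for 0.15 s.
At the end, for the whole second after the job is handed in: The second tray lies flat on the first (within 2 mm of its seat and 2 degrees) with its tab at the opposite end, the cover lies flat on the second tray likewise with its tab at the first tray's end, both within 4 mm of the carrier's middle and at rest (horizontal distance between each of wash_tray, cover and carrier below 0.004 m and z of wash_tray in the frame of carrier below 0.034 m and angle between each of wash_tray, cover's own z axis and vertical below 0.035 rad and y of tray_tab in the frame of carrier below -0.03 m and z of cover in the frame of carrier below 0.058 m and y of cover_tab in the frame of carrier above 0.03 m and linear speed of each of cover, wash_tray below 0.01 m/s); the robot touches nothing.
It fails at once if a bystander (watch head, loupe, tape roll or screwdriver) is moved by more than 30 mm (distance of any of watch_head_3, loupe_b, tape_roll, driver_2 from where it was at the start of the episode above 0.03 m).
It also fails if it takes over 61 s, if anything falls off the work surface, if the arm or the gripper's body presses on something with over 40 N, if the wrist force passes 120 N, or if a joint passes its speed limit or range.

ROBOT

A 6-joint arm with a two-finger parallel gripper is mounted at the origin on the work surface; the furniture and walls round the work are solid. World frame = base frame: x ahead of the robot, y to its left, z up, the work surface at z = 0. Lengths are in m, angles in rad, forces in N, time in s.
With the tool pointing down it reaches from about 0.35 to 0.775 m from the base axis. Payload 7.3 kg.
Tool frame: the origin (TCP) lies at the centre of the arm's flange, where the gripper is bolted on; the fingertips stand 178 mm ahead of it and the grasp point (between the pads) lies 159 mm ahead of it; z points along the fingers, y is the line along which they close (so a half turn about z gives the same grasp; the last joint's range is limited). The gripper opens to 92 mm and grips with 3 to 60 N. Pads are 19 mm wide; open, the fingers measure 130 mm over their backs; the gripper's body (75 mm by 190 mm) begins 47 mm behind the grasp point.
Start: joints at [1.15, 0.342, 1.524, -0, 1.275, -0.146], TCP at [0.142, 0.505, 0.405] pointing down, gripper open.
Joint ranges: [-2.53, 2.53], [-0.77, 2.02], [0.04, 2.7], [-1, 4.14], [0.28, 2.66], [-3.11, 3.11]. Speed limits (rad/s): [2.57, 2.57, 3.14, 3.14, 3.14, 3.14].

INTERFACE

Orientations are given as [roll, pitch, yaw] about the fixed x, y, z axes, in that order (R = Rz(yaw) Ry(pitch) Rx(roll)).
In Python, from cell import telemetry, vision, ticket gives the robot as it stands.
- The arm moves only by the shell command python3 -m crank 'ROWS' [FORCE]. ROWS is JSON, a list of rows, each a list of 5 numbers: the gripper command: -1 is shut, 1 is fully open, values between are in proportion, then the shift along the tool's x, y, z in mm, then the turn about the tool's z in rad. In form: [[fingers, dx, dy, dz, roll], ...]. A call has 1 to 12 rows; each row is the pose to reach, as a shift and turn from the pose commanded when the call began, along the tool's axes at that moment; what a row does not reach only later rows make up. A row lasts 1/12 s, in which the tool goes at most 41.7 mm and 7.16 degrees, less where a joint would pass 70% of its speed; a pose out of reach is approached as far as the arm can. A call with a gripper value outside its range is refused whole. The fingers move at their own pace and stop on an object; FORCE is the grip in N (left out, the last holds). Time passes only in rows, so rows that repeat a pose let the fingers close. It gives the time, the measured TCP pose, the force, the opening and the grip force at its end, in the units of the state.
- telemetry.observe(): the state, without advancing time (a new reading comes with each control period).
- vision.read_camera(name): name is "scene" or "top" or "wrist"; returns (picture, depth): 384x512x3 uint8, red, green, blue; 384x512 float32, m along the optical axis (not along the pixel's ray), 0 where there is no reading.
- vision.get_calibration(name): a dict with "camera_matrix" (3x3 intrinsics, pixels), "rvec" (rotation vector, rad) and "tvec" (3), from world to camera coordinates, as OpenCV has them. Camera axes: x right, y down, z forward; pixel columns grow to the right and rows downward; lengths in m; the calibration is good to about 2 mm. A picture is of the moment at which its call begins: read the wrist's pose just before it. get_calibration takes no time and is no camera call; for the wrist camera it gives the pose at the moment of the call.
- ticket.hand_in(): hands the job in; it is judged then, once.
The state is a dict: "time": time; "qpos": joint angles; "qvel": joint speeds; "joint_efforts": joint torques, N m; "tool_pos": TCP position; "tool_rot": TCP orientation; "contact_force": force on the tool from outside, world axes, zero at the start; "torque": the same for the moment, N m; "opening": finger opening in m; "grip_force": force on a finger pad.
Only numpy, scipy, OpenCV 4.12 (cv2) and the standard library are available. Lean on these libraries where they do the work, as an engineer would, in place of code of your own. Each camera call takes 0.05 s, during which the arm holds its last target. There are 200 camera calls.

## Working session

There is one attempt and no reset: what is moved stays moved. The work goes in short steps, Python scripts to look and compute and a shell command to move; the robot and the scene stay as the last step left them, time stands still between calls to the robot, and variables do not carry over. Pictures are saved under pics/ and viewed, at most 10 in all, crops included, and the job is handed in when it is done.

```bash
ls; mkdir -p pics
cat > h.py <<'E'
import numpy as np, cv2
from cell import telemetry, vision, ticket
def snap(n,tag):
    c=vision.get_calibration(n); p,d=vision.read_camera(n)
    cv2.imwrite(f'pics/{tag}.png',p[:,:,::-1]); np.savez(f'pics/{tag}.npz',p=p,d=d,K=c['camera_matrix'],r=np.array(c['rvec'],float),t=np.array(c['tvec'],float))
def load(tag): return np.load(f'pics/{tag}.npz')
def world(z):
    K=z['K'];R=cv2.Rodrigues(z['r'])[0];d=z['d'];h,w=d.shape
    u,v=np.meshgrid(np.arange(w),np.arange(h))
    P=np.stack([(u-K[0,2])/K[0,0]*d,(v-K[1,2])/K[1,1]*d,d],-1)
    return (P-z['t'].ravel())@R
def ray(z,u,v,h):
    "world point on pixel ray at height h"
    K=z['K'];R=cv2.Rodrigues(z['r'])[0]
    r=R.T@np.linalg.solve(K,[u,v,1]);o=-R.T@z['t'].ravel();return o+r*(h-o[2])/r[2]
E
python3 - <<'E'
from h import *
snap('top','top0');snap('scene','sc0')
print(telemetry.observe())
a=cv2.imread('pics/top0.png');b=cv2.imread('pics/sc0.png')
cv2.imwrite('pics/top0b.png',cv2.resize(a,(800,600)))
E
```

```text
pics
{'time': 0.1, 'qpos': array([ 1.15000670e+00,  3.42670319e-01,  1.52493104e+00, -4.01055940e-05,
        1.27538597e+00, -1.46007899e-01]), 'qvel': array([-6.22773831e-04, -8.84106222e-04, -1.57940483e-03, -3.77065043e-05,
       -1.07593019e-03,  5.99445240e-04]), 'joint_efforts': array([ 2.58954053e-03, -4.31999767e+01, -2.44692332e+01,  7.20801903e-02,
        5.26435976e-02, -6.77356411e-05]), 'tool_pos': array([0.14239067, 0.50519833, 0.40410198]), 'tool_rot': array([-3.14020723e+00, -1.64967795e-04,  2.86682251e+00]), 'contact_force': array([-0.59399472,  0.20611734,  0.47594515]), 'torque': array([-0.02667006,  0.00525734, -0.00226625]), 'grip_force': 0.0, 'opening': 0.09189441418979685}
```

View pics/top0b.png

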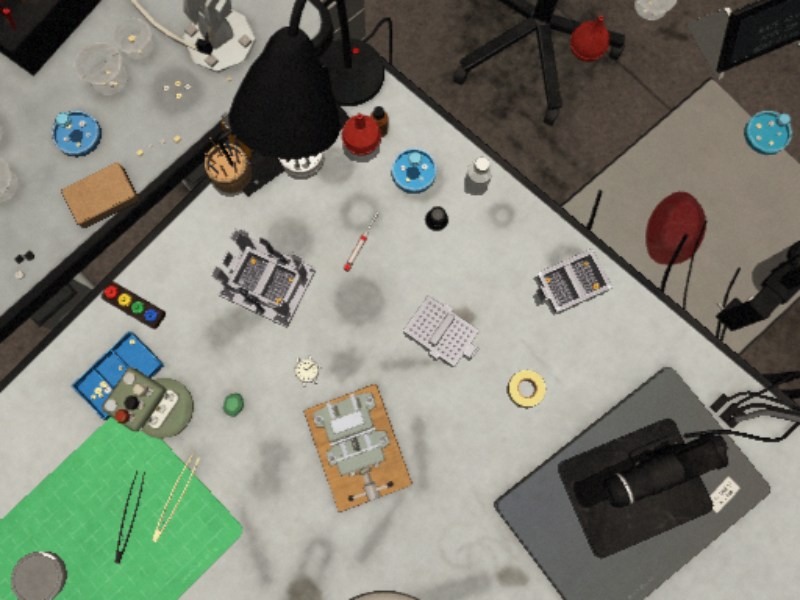

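View pics/sc0.png

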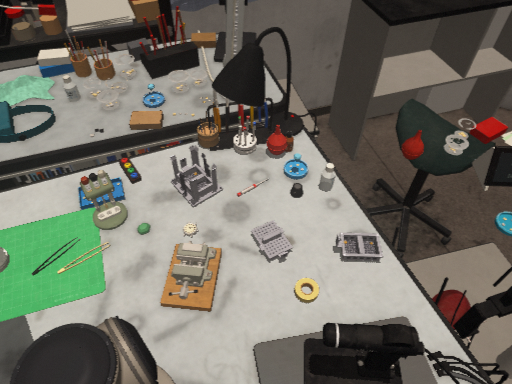

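The top view (800 px scale) shows the carrier near (267,278), the second tray near (573,281) with its tab to the left (~540,297), and the cover near (441,331) with its tab at lower right (~470,355). The bystanders are the driver (360,245), loupe (436,217), watch (307,370) and tape (527,388).

Run:
```python
from h import *
np.set_printoptions(precision=4,suppress=True)
z=load('top0');W=world(z);s=load('sc0');Ws=world(s)
for n,(u,v) in dict(car=(267,278),tray=(573,281),cover=(441,331),loupe=(436,217),watch=(307,370),tape=(513,388),drv=(360,250),vise=(355,430),bottle=(478,172),lamp=(285,100)).items():
    u=int(u*.64);v=int(v*.64);print(n,W[v,u])
# clusters in height by both cameras
for nm,c in (('car',W[178,171]),('tray',W[180,367]),('cover',W[212,282])):
  for A,l in ((W,'top'),(Ws,'sc')):
    m=(np.hypot(A[...,0]-c[0],A[...,1]-c[1])<.085)&(A[...,2]>.006)&(A[...,2]<.15)
    P=A[m]; r=cv2.minAreaRect(P[:,:2].astype(np.float32)*1000)
    print(nm,l,len(P),P.mean(0),np.percentile(P[:,2],[5,50,95,99.5]),r, 'hi',P[P[:,2]>(.04 if nm=='tray' else .026)].mean(0))
a=cv2.imread('pics/top0.png')
cr=[cv2.resize(a[y:y+64,x:x+80],None,fx=5,fy=5,interpolation=2) for x,y in((131,145),(330,150),(245,180))]
cv2.imwrite('pics/cr.png',np.vstack([np.hstack(cr[:2]),np.hstack([cr[2],cr[2]*0])]))
```

```text
car [0.5342 0.1795 0.0358]
tray [ 0.5422 -0.2604  0.0241]
cover [ 0.4634 -0.0708  0.0334]
loupe [ 0.6328 -0.0628  0.0283]
watch [0.4067 0.119  0.009 ]
tape [ 0.3858 -0.1745  0.0154]
drv [ 0.5863  0.0488 -0.0012]
vise [0.3208 0.0449 0.0646]
bottle [ 0.6864 -0.1177  0.0681]
lamp [0.6822 0.1263 0.2899]
car top 2195 [0.5339 0.1846 0.0289] [0.0071 0.0181 0.0872 0.0938] ((533.1041870117188, 180.81719970703125), (121.76466369628906, 158.3115234375), 55.737972259521484) hi [0.5397 0.1892 0.0499]
car sc 1609 [0.5322 0.181  0.0351] [0.0071 0.0303 0.0864 0.0925] ((533.86328125, 182.38153076171875), (117.13706970214844, 95.47586059570312), 65.57470703125) hi [0.5374 0.1849 0.0522]
tray top 710 [ 0.5417 -0.2614  0.0224] [0.007  0.0236 0.029  0.0534] ((537.9901123046875, -264.2759094238281), (126.98316955566406, 110.43466186523438), 78.70765686035156) hi [ 0.5177 -0.2121  0.0495]
tray sc 722 [ 0.5389 -0.2631  0.0201] [0.0076 0.0216 0.0261 0.0514] ((537.823974609375, -258.9934387207031), (66.78789520263672, 103.07581329345703), 27.283367156982422) hi [ 0.5157 -0.2142  0.0487]
cover top 1219 [ 0.4634 -0.0732  0.02  ] [0.0152 0.0187 0.0337 0.0368] ((474.65313720703125, -87.05992126464844), (105.73868560791016, 110.37782287597656), 47.81786346435547) hi [ 0.4616 -0.075   0.0334]
cover sc 949 [ 0.4602 -0.0763  0.0192] [0.0148 0.0174 0.0327 0.035 ] ((460.00982666015625, -77.11810302734375), (105.4908218383789, 71.00308990478516), 50.74126434326172) hi [ 0.4585 -0.0801  0.0317]
```

View pics/cr.png

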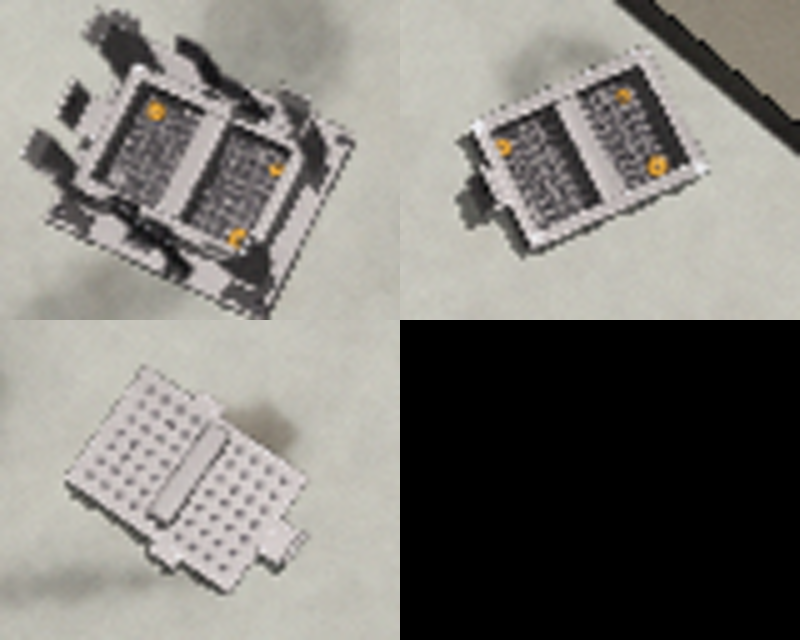

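The crops show clean corners: tray tab at left, cover tab at lower right, first tray's tab at the upper left (74,102). I'll get the poses from the corner pixels.

Run:
```python
from h import *
np.set_printoptions(precision=4,suppress=True)
z=load('top0')
f=lambda o,p,h: ray(z,(p[0]+.5)/5-.5+o[0],(p[1]+.5)/5-.5+o[1],h)
def rect(name,o,pts,h,tab,ht):
    P=np.array([f(o,p,h) for p in pts]);c=P.mean(0);t=f(o,tab,ht)
    e=[np.linalg.norm(P[i]-P[(i+1)%4]) for i in range(4)]
    long=(P[1]-P[0]+P[2]-P[3])/2   # long axis
    if long@(t-c)<0: long=-long
    print(name,c,'sides',np.array(e),'+y dir deg',np.degrees(np.arctan2(long[1],long[0])),'tab',t,'dist',np.hypot(*(t-c)[:2]))
rect('tray',(330,150),[(80,125),(242,52),(303,170),(133,245)],.024,(68,205),.053)
rect('cover',(245,180),[(145,50),(300,155),(228,270),(68,160)],.018,(295,215),.033)
o=(131,145)
B=[f(o,p,.008) for p in((352,143),(268,316),(48,215))]
print(B,np.linalg.norm(B[0]-B[1]),np.linalg.norm(B[1]-B[2]),'centre',(B[0]+B[2])/2)
d=B[2]-B[1];print('car +y deg',np.degrees(np.arctan2(d[1],d[0])));d=B[1]-B[0];print('short deg',np.degrees(np.arctan2(d[1],d[0])))
print('first tab',f(o,(74,102),.061))
K=vision.get_calibration('wrist');s=telemetry.observe();print(K,s['tool_pos'],s['tool_rot'])
```

```text
tray [ 0.542  -0.2639  0.024 ] sides [0.0826 0.0602 0.0855 0.0593] +y dir deg 115.34086889419089 tab [ 0.5083 -0.2029  0.053 ] dist 0.06974290854930414
cover [ 0.4653 -0.071   0.018 ] sides [0.084  0.0613 0.0863 0.0612] +y dir deg -123.60568831559448 tab [ 0.4388 -0.1185  0.033 ] dist 0.05445823657938166
[array([0.5511, 0.1138, 0.008 ]), array([0.47  , 0.1484, 0.008 ]), array([0.5144, 0.2506, 0.008 ])] 0.08816621551885714 0.11136953682748886 centre [0.5327 0.1822 0.008 ]
car +y deg 66.54233757928779
short deg 156.87820995090271
first tab [0.5541 0.2304 0.061 ]
{'camera_matrix': array([[269.4618,   0.    , 251.3538],
       [  0.    , 269.4618, 186.7201],
       [  0.    ,   0.    ,   1.    ]]), 'rvec': array([-2.3023, -1.7434, -0.263 ]), 'tvec': array([-0.5229, -0.0374,  0.3913])} [0.1424 0.5052 0.4041] [-3.1402 -0.0002  2.8668]
```

```bash
cat >> h.py <<'E'
def go(x,y,z,yaw):
    s=telemetry.observe();p=s['tool_pos'];w=s['tool_rot'][2];d=np.array([x,y])-p[:2]
    print('dx %.1f dy %.1f dz %.1f roll %.3f'%(1e3*(d@[np.cos(w),np.sin(w)]),1e3*(d@[np.sin(w),-np.cos(w)]),1e3*(p[2]-z),-((np.radians(yaw)-w+np.pi)%(2*np.pi)-np.pi)),'F',s['contact_force'].round(1))
E
python3 - <<'E'
from h import *
np.set_printoptions(precision=4,suppress=True)
c=vision.get_calibration('wrist');R=cv2.Rodrigues(c['rvec'])[0];o=-R.T@np.ravel(c['tvec'])
s=telemetry.observe();w=s['tool_rot'][2]
T=np.array([[np.cos(w),np.sin(w),0],[np.sin(w),-np.cos(w),0],[0,0,-1]])
print('cam in tool',T.T@(o-s['tool_pos']),'axes\n',T.T@R.T)
W=np.vstack([world(load(k)).reshape(-1,3) for k in('top0','sc0')])
m=(W[:,2]>.1)&(W[:,2]<.6)&(np.hypot(W[:,0],W[:,1])<.85)&(np.hypot(W[:,0],W[:,1])>.3)&(W[:,0]>0)
H=W[m]; 
import collections
g=collections.defaultdict(list)
for p in H: g[tuple((p[:2]//.06*.06).round(2))].append(p[2])
for k in sorted(g): 
    if len(g[k])>8: print(k,len(g[k]),round(min(g[k]),3),round(max(g[k]),3))
go(.50,.17,.38,156.5)
E
```

```text
cam in tool [ 0.0807 -0.0012  0.0205] axes
 [[-0.0001 -0.9547 -0.2975]
 [ 1.      0.0005 -0.0019]
 [ 0.002  -0.2975  0.9547]]
(np.float64(0.18), np.float64(-0.3)) 138 0.156 0.175
(np.float64(0.24), np.float64(-0.42)) 1045 0.1 0.196
(np.float64(0.24), np.float64(-0.36)) 1939 0.101 0.194
(np.float64(0.24), np.float64(-0.3)) 971 0.149 0.183
(np.float64(0.3), np.float64(-0.48)) 44 0.1 0.134
(np.float64(0.3), np.float64(-0.42)) 491 0.109 0.194
(np.float64(0.3), np.float64(-0.36)) 81 0.158 0.192
(np.float64(0.3), np.float64(0.24)) 91 0.1 0.16
(np.float64(0.3), np.float64(0.3)) 1120 0.1 0.164
(np.float64(0.3), np.float64(0.36)) 19 0.112 0.121
(np.float64(0.36), np.float64(0.24)) 89 0.101 0.158
(np.float64(0.36), np.float64(0.3)) 390 0.101 0.164
(np.float64(0.36), np.float64(0.42)) 34 0.478 0.487
(np.float64(0.42), np.float64(0.36)) 310 0.456 0.488
(np.float64(0.54), np.float64(-0.6)) 22 0.1 0.116
(np.float64(0.6), np.float64(0.06)) 596 0.218 0.27
(np.float64(0.6), np.float64(0.12)) 850 0.236 0.272
(np.float64(0.6), np.float64(0.18)) 27 0.238 0.25
(np.float64(0.66), np.float64(0.06)) 2169 0.194 0.321
(np.float64(0.66), np.float64(0.12)) 1727 0.249 0.32
(np.float64(0.66), np.float64(0.18)) 486 0.1 0.268
(np.float64(0.72), np.float64(0.06)) 782 0.221 0.343
(np.float64(0.72), np.float64(0.12)) 468 0.101 0.326
(np.float64(0.72), np.float64(0.18)) 106 0.1 0.257
(np.float64(0.78), np.float64(0.06)) 208 0.1 0.343
(np.float64(0.84), np.float64(0.06)) 24 0.266 0.294
dx -435.1 dy -225.6 dz 24.1 roll 0.135 F [-0.6  0.2  0.5]
```

Run:
```python
from h import *
for k in('top0','sc0'):
    W=world(load(k));x,y,z=W[...,0],W[...,1],W[...,2]
    m=(z>.44)&(z<.6)&(abs(x-.43)<.08)&(abs(y-.4)<.08);v,u=np.nonzero(m);print(k,'odd px',m.sum(),(u.min(),u.max(),v.min(),v.max()) if m.any() else '')
    for b in np.arange(.02,.26,.02):
        m=(z>.19)&(z<.36)&(x>.55)&(x<.9)&(abs(y-b)<.01)
        if m.sum()>5:print('lamp y%.2f minx %.3f z %.3f'%(b,x[m].min(),z[m][x[m].argmin()]))
```

```text
top0 odd px 0 
lamp y0.08 minx 0.647 z 0.226
lamp y0.10 minx 0.638 z 0.233
lamp y0.12 minx 0.632 z 0.241
lamp y0.14 minx 0.632 z 0.242
lamp y0.16 minx 0.635 z 0.242
lamp y0.18 minx 0.644 z 0.243
lamp y0.20 minx 0.660 z 0.238
sc0 odd px 351 (np.int64(0), np.int64(56), np.int64(0), np.int64(15))
lamp y0.06 minx 0.675 z 0.211
lamp y0.08 minx 0.644 z 0.228
lamp y0.10 minx 0.636 z 0.235
lamp y0.12 minx 0.632 z 0.241
lamp y0.14 minx 0.632 z 0.241
lamp y0.16 minx 0.636 z 0.243
lamp y0.18 minx 0.646 z 0.241
lamp y0.24 minx 0.874 z 0.215
```

```bash
python3 -m crank '[[0.2,-40,-20,2,0],[0.2,-80,-41,4,0],[0.2,-120,-62,8,0],[0.2,-160,-83,8,0.05],[0.2,-200,-104,8,0.1],[0.2,-240,-124,12,0.13],[0.2,-280,-145,16,0.13],[0.2,-320,-166,20,0.13],[0.2,-350,-182,20,0.13],[0.2,-375,-195,20,0.13],[0.2,-375,-195,20,0.13],[0.2,-375,-195,20,0.13]]' 20
python3 - <<'E'
from h import *
snap('wrist','w1');print(telemetry.observe()['tool_pos'],telemetry.observe()['tool_rot'])
cv2.imwrite('pics/w1b.png',cv2.resize(cv2.imread('pics/w1.png'),(800,600),interpolation=2))
E
```

```text
time: 1.1
tool_pos: [0.452, 0.214, 0.3841]
tool_rot: [-3.141, -0.001, 2.732]
contact_force: [-0.9, 0.4, -0.5]
opening: 0.0548
grip_force: 0.0
[0.45079902 0.21520063 0.38417024] [-3.14104704e+00 -1.31304319e-03  2.73414733e+00]
```

View pics/w1b.png

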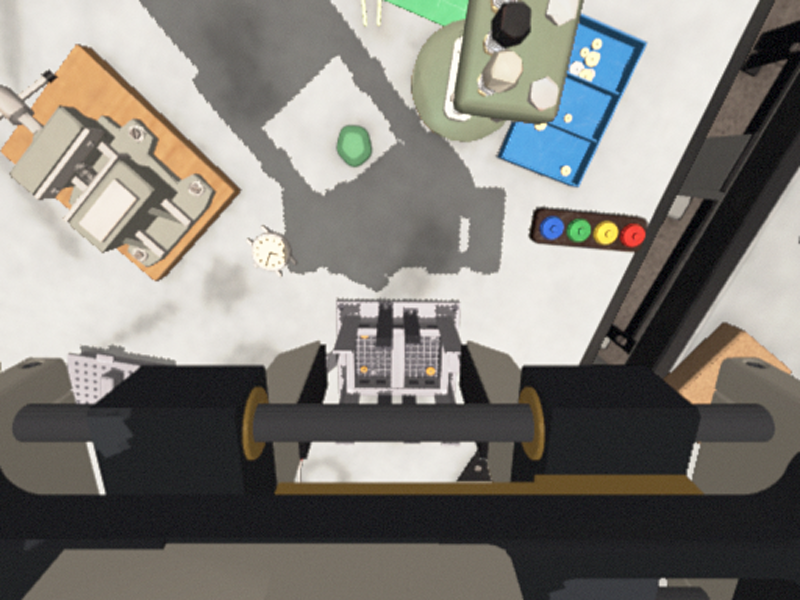

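The wrist view shows the carrier at about (398,350), half hidden behind the fingers. I'll move in so that it lies ahead of the camera.

```bash
python3 -m crank '[[0.2,-35,0,0,0],[0.2,-68,0,0,0],[0.2,-68,0,0,0],[0.2,-68,0,0,0]]'
python3 - <<'E'
from h import *
snap('wrist','w2');s=telemetry.observe();print(s['tool_pos'],s['tool_rot'])
a=cv2.imread('pics/w2.png')
cv2.imwrite('pics/w2b.png',cv2.resize(a[60:260,126:393],None,fx=3,fy=3,interpolation=2)[:600,:800])
E
```

```text
time: 1.48
tool_pos: [0.5128, 0.19, 0.3842]
tool_rot: [-3.141, -0.001, 2.737]
contact_force: [-0.3, -0.5, 0.0]
opening: 0.0552
grip_force: 0.0
[0.51197432 0.19026757 0.38430994] [-3.14119457e+00 -1.68815382e-03  2.73785430e+00]
```

View pics/w2b.png

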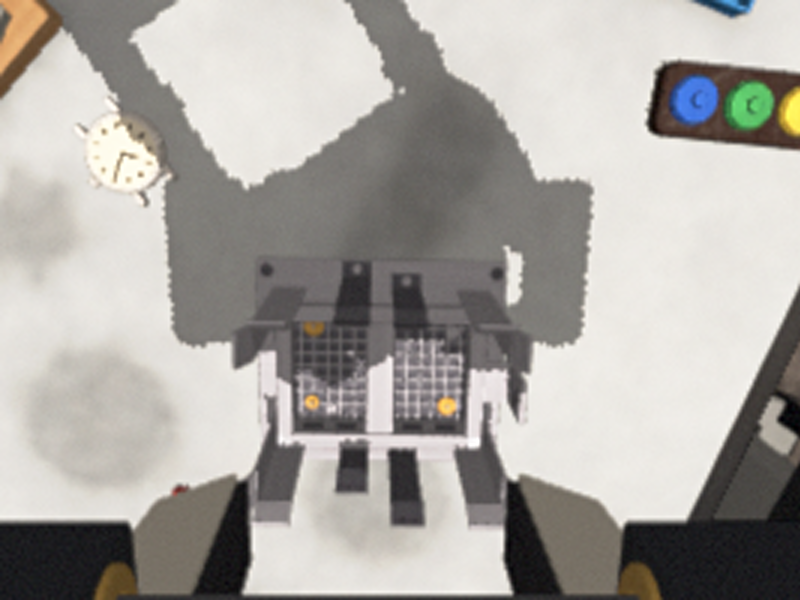

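The crop shows the carrier square-on: its base near edge runs (258,257)–(508,262), the first tray's bar is centred at u≈380, the pockets span u 292–468, and the rim is v≈305–445.

Run:
```python
from h import *
np.set_printoptions(precision=4,suppress=True)
z=load('w2');W=world(z)
f=lambda p,h: ray(z,(p[0]+.5)/3-.5+126,(p[1]+.5)/3-.5+60,h)
a,b=f((258,257),.008),f((508,262),.008);d=b-a
print('near edge',a,b,np.linalg.norm(d),np.degrees(np.arctan2(d[1],d[0])))
for n,p,h in (('rimBL',(278,445),.032),('rimBR',(483,445),.032),('pockL',(292,385),.032),('pockR',(468,385),.032),('bar',(380,380),.031),('top',(380,305),.032),('bot',(380,447),.032)): print(n,f(p,h), W[int(p[1]/3+60),int(p[0]/3+126)])
# guides: depth points above 60mm & on plate
m=(W[...,2]>.06)&(W[...,2]<.1)&(np.hypot(W[...,0]-.533,W[...,1]-.182)<.09)
P=W[m];r=cv2.minAreaRect(P[:,:2].astype(np.float32)*1e3);print('guides',len(P),r)
# first tray rim/bar plane points
m=(abs(W[...,2]-.031)<.003)&(np.hypot(W[...,0]-.533,W[...,1]-.182)<.06)
P=W[m];r=cv2.minAreaRect(P[:,:2].astype(np.float32)*1e3);print('rim',len(P),r, np.median(P[:,2]))
go(.53,-.24,.36,25.3)
```

```text
near edge [0.4665 0.1512 0.008 ] [0.5119 0.2515 0.008 ] 0.11010015424968532 65.68160925300727
rimBL [0.5428 0.128  0.032 ] [0.5454 0.1252 0.0233]
rimBR [0.5783 0.2111 0.032 ] [0.5791 0.2115 0.0305]
pockL [0.5201 0.1454 0.032 ] [0.5204 0.1452 0.0308]
pockR [0.5499 0.2151 0.032 ] [0.5501 0.2155 0.0318]
bar [0.5332 0.181  0.031 ] [0.5326 0.1808 0.0311]
top [0.5028 0.194  0.032 ] [0.5063 0.1921 0.0107]
bot [0.5613 0.169  0.032 ] [0.5619 0.1683 0.0311]
guides 1305 ((533.825439453125, 183.255615234375), (110.45166778564453, 81.76496124267578), 64.78804016113281)
rim 1511 ((534.2321166992188, 184.954833984375), (102.76698303222656, 80.91722106933594), 65.30158996582031) 0.03103633331639943
dx -185.6 dy -388.6 dz 24.3 roll 2.296 F [-0.2  0.4  0.4]
```

```bash
python3 -m crank '[[-0.4,-10,-38,0,0],[-0.4,-20,-77,0,0],[-0.4,-35,-115,0,0.1],[-0.4,-52,-152,0,0.22],[-0.4,-70,-188,0,0.34],[-0.4,-88,-224,0,0.46],[-0.4,-106,-260,0,0.58],[-0.4,-124,-295,6,0.7],[-0.4,-142,-330,12,0.82],[-0.4,-165,-360,18,0.94],[-0.4,-185,-388,24,1.06],[-0.4,-185,-388,24,1.18]]' && python3 -m crank '[[-0.4,0,0,0,0.12],[-0.4,0,0,0,0.24],[-0.4,0,0,0,0.36],[-0.4,0,0,0,0.48],[-0.4,0,0,0,0.6],[-0.4,0,0,0,0.72],[-0.4,0,0,0,0.84],[-0.4,0,0,0,0.96],[-0.4,0,0,0,1.08],[-0.4,0,0,0,1.12],[-0.4,0,0,0,1.12],[-0.4,0,0,0,1.12]]'
python3 - <<'E'
from h import *
snap('wrist','w3');s=telemetry.observe();print(s['tool_pos'],s['tool_rot'])
a=cv2.imread('pics/w3.png')
cv2.imwrite('pics/w3b.png',cv2.resize(a[60:260,126:393],None,fx=3,fy=3,interpolation=2)[:600,:800])
E
```

```text
time: 2.53
tool_pos: [0.5303, -0.2436, 0.3593]
tool_rot: [-3.141, 0.001, 1.548]
contact_force: [-0.9, 1.3, -0.6]
opening: 0.0277
grip_force: 0.0
time: 3.53
tool_pos: [0.5302, -0.2386, 0.3609]
tool_rot: [-3.141, -0.0, 0.44]
contact_force: [0.3, 0.6, -0.2]
opening: 0.0275
grip_force: 0.0
[ 0.53019756 -0.23898664  0.36089458] [-3.14117040e+00 -7.76016623e-05  4.40028341e-01]
```

View pics/w3b.png

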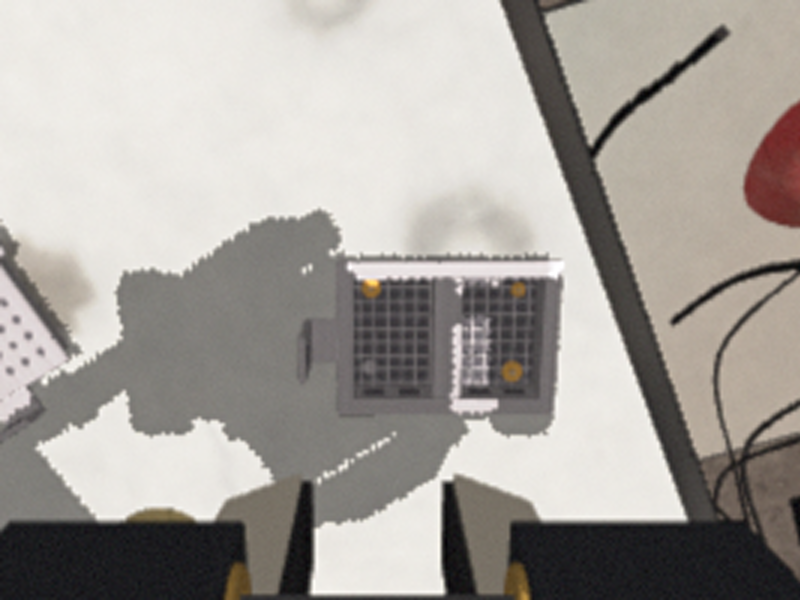

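The tray lies square in view with its tab at left (308,350). Rim corners are about (337,258), (562,258), (556,413), (338,414), and the bar is at u 433–461.

Run:
```python
from h import *
np.set_printoptions(precision=4,suppress=True)
z=load('w3');W=world(z)
f=lambda p,h: ray(z,(p[0]+.5)/3-.5+126,(p[1]+.5)/3-.5+60,h)
P=[f(p,.024) for p in((337,258),(562,258),(556,413),(338,414))]
for i in range(4):
    d=P[(i+1)%4]-P[i];print(P[i],np.linalg.norm(d),np.degrees(np.arctan2(d[1],d[0])))
print('centre',np.mean(P,0))
a,b=f((355,340),.024),f((541,340),.024);print('pockets mid',(a+b)/2,np.linalg.norm(b-a),np.degrees(np.arctan2(*(a-b)[1::-1])))
a=f((447,340),.023);print('bar',a,W[173,275], 'floor',W[173,255])
m=(abs(W[...,2]-.0235)<.003)&(np.hypot(W[...,0]-.542,W[...,1]+.264)<.06)
Q=W[m];print('rim',cv2.minAreaRect(Q[:,:2].astype(np.float32)*1e3),np.median(Q[:,2]))
m=(W[...,2]>.04)&(W[...,2]<.07)&(np.hypot(W[...,0]-.52,W[...,1]+.21)<.05);print('tab',W[m].mean(0),W[m][:,2].max())
```

```text
[ 0.5527 -0.2117  0.024 ] 0.08807866327250811 -64.77057561177556
[ 0.5903 -0.2914  0.024 ] 0.06440355059920652 -153.07452600909397
[ 0.5328 -0.3206  0.024 ] 0.09053443639352544 115.51287234081605
[ 0.4939 -0.2389  0.024 ] 0.06482553714595223 24.744635963448722
centre [ 0.5424 -0.2657  0.024 ]
pockets mid [ 0.5417 -0.2659  0.024 ] 0.07508847847333773 115.23172977536579
bar [ 0.5413 -0.2658  0.023 ] [ 0.5413 -0.2663  0.0224] floor [ 0.5261 -0.2468  0.0011]
rim ((539.2333984375, -260.54608154296875), (63.15010452270508, 101.77079772949219), 25.17555809020996) 0.023214338307963562
tab [ 0.5188 -0.2146  0.0506] 0.05384187596635721
```

```bash
python3 -c "
from h import *
go(.542,-.2658,.186,25.3)"
```

```text
dx -0.7 dy 29.3 dz 174.9 roll -0.002 F [ 0.1 -0.9 -0.2]
```

```bash
python3 -m crank '[[-0.4,-1,29,10,0],[-0.4,-1,29,50,0],[-0.4,-1,29,90,0],[-0.4,-1,29,120,0],[-0.4,-1,29,135,0],[-0.4,-1,29,150,0],[-0.4,-1,29,162,0],[-0.4,-1,29,170,0],[-0.4,-1,29,175,0],[-0.4,-1,29,175,0],[-0.4,-1,29,175,0]]' && python3 -m crank '[[-1,0,0,0,0],[-1,0,0,0,0],[-1,0,0,0,0],[-1,0,0,0,0],[-1,0,0,0,0],[-1,0,0,0,0]]' 25
```

```text
time: 4.5
tool_pos: [0.5418, -0.2671, 0.1862]
tool_rot: [3.141, -0.001, 0.437]
contact_force: [-0.1, -0.0, -0.2]
opening: 0.028
grip_force: 0.0
time: 5.0
tool_pos: [0.5416, -0.267, 0.1864]
tool_rot: [3.141, -0.0, 0.437]
contact_force: [-2.7, 2.5, 6.5]
opening: 0.0118
grip_force: 25.0
```

```bash
python3 -m crank '[[-1,0,0,-10,0],[-1,0,0,-30,0],[-1,0,0,-60,0],[-1,0,0,-95,-0.05],[-1,0,0,-130,-0.15],[-1,0,0,-134,-0.27],[-1,0,-20,-134,-0.39],[-1,0,-50,-134,-0.51],[-1,0,-80,-134,-0.63],[-1,10,-110,-134,-0.75],[-1,20,-140,-134,-0.87],[-1,30,-170,-134,-0.99]]' && python3 -m crank '[[-1,0,0,0,-0.12],[-1,0,0,0,-0.24],[-1,0,0,0,-0.36],[-1,0,0,0,-0.48],[-1,0,0,0,-0.6],[-1,0,0,0,-0.72],[-1,0,0,0,-0.84],[-1,0,0,0,-0.96],[-1,0,0,0,-1.08],[-1,0,0,0,-1.2],[-1,0,0,0,-1.295],[-1,0,0,0,-1.295]]' && python3 -c "
from h import *
go(.49,.17,.32,156.2);go(.533,.1818,.32,156.2)"
```

```text
time: 6.0
tool_pos: [0.4962, -0.0993, 0.3202]
tool_rot: [3.141, 0.0, 1.432]
contact_force: [0.8, -0.4, -1.9]
opening: 0.0119
grip_force: 25.0
time: 7.0
tool_pos: [0.4968, -0.1005, 0.3201]
tool_rot: [-3.142, 0.0, 2.725]
contact_force: [0.2, -0.8, -1.3]
opening: 0.0117
grip_force: 25.0
dx 115.6 dy 244.6 dz 0.1 roll -0.001 F [ 0.2 -0.8 -1.3]
dx 81.1 dy 272.8 dz 0.1 roll -0.001 F [ 0.2 -0.8 -1.3]
```

```bash
python3 -m crank '[[-1,25,30,0,0],[-1,48,65,0,0],[-1,65,100,0,0],[-1,80,138,0,0],[-1,95,175,0,0],[-1,105,210,0,0],[-1,105,238,0,0],[-1,92,258,0,0],[-1,82,272,0,0],[-1,81,273,15,0],[-1,81,273,30,0],[-1,81,273,30,0]]'
python3 - <<'E'
from h import *
snap('wrist','w4');go(.533,.1818,.2795,156.2)
a=cv2.imread('pics/w4.png')
cv2.imwrite('pics/w4b.png',cv2.resize(a[60:260,126:393],None,fx=3,fy=3,interpolation=2)[:600,:800])
E
```

```text
time: 8.0
tool_pos: [0.5334, 0.182, 0.2871]
tool_rot: [-3.139, -0.004, 2.719]
contact_force: [-1.0, -0.6, -1.7]
opening: 0.0113
grip_force: 25.0
dx 0.6 dy -0.3 dz 9.0 roll -0.007 F [ 0.4 -0.5 -1.1]
```

View pics/w4b.png

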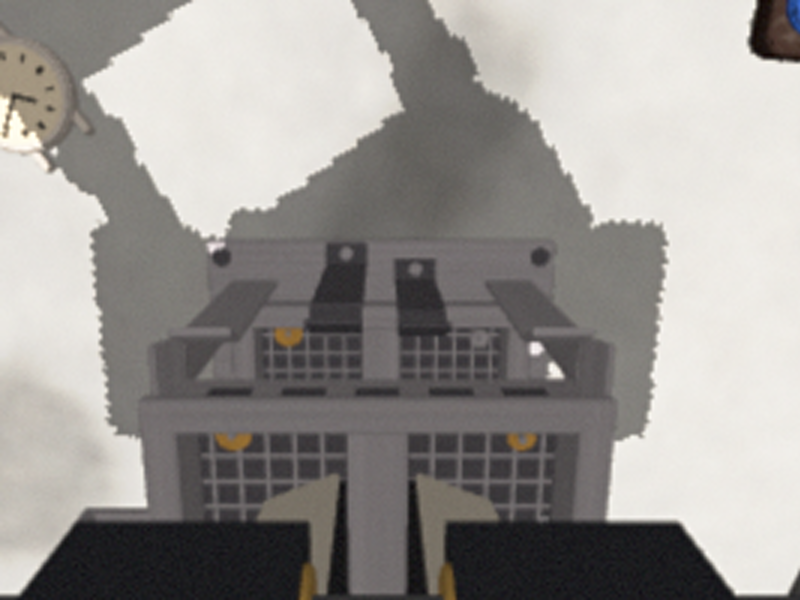

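The tray (rim u 140–616, v≈398) sits centred over the carrier (guides u 150–612) and square to it. I'll lower it gently.

```bash
python3 -m crank '[[-1,0,0.5,5,0],[-1,0,0.5,9,0],[-1,0,0.5,13,0],[-1,0,0.5,17,0],[-1,0,0.5,17,0]]' && python3 -m crank '[[-1,0,0,5,0],[-1,0,0,10,0],[-1,0,0,15,0],[-1,0,0,20,0],[-1,0,0,25,0],[-1,0,0,30,0],[-1,0,0,33,0],[-1,0,0,33,0]]'
```

```text
time: 8.47
tool_pos: [0.5341, 0.1822, 0.2721]
tool_rot: [-3.141, -0.001, 2.721]
contact_force: [-0.1, -0.1, -1.2]
opening: 0.0119
grip_force: 25.0
time: 9.13
tool_pos: [0.5341, 0.1823, 0.2388]
tool_rot: [-3.141, -0.001, 2.722]
contact_force: [-0.5, 0.1, -1.4]
opening: 0.012
grip_force: 25.0
```

```bash
python3 -m crank '[[-1,0,0,2,0],[-1,0,0,4,0],[-1,0,0,6,0],[-1,0,0,8,0],[-1,0,0,8.5,0],[-1,0,0,8.5,0]]'
```

```text
time: 9.63
tool_pos: [0.5344, 0.1824, 0.2312]
tool_rot: [3.142, 0.0, 2.722]
contact_force: [-0.4, -0.8, -1.5]
opening: 0.0117
grip_force: 25.0
```

```bash
python3 -m crank '[[-0.4,0,0,0,0],[-0.4,0,0,0,0],[-0.4,0,0,0,0],[-0.4,0,0,0,0],[-0.4,0,0,0,0],[-0.4,0,0,-4,0],[-0.4,0,0,-14,0],[-0.4,0,0,-28,0],[-0.4,0,0,-40,0],[-0.4,0,0,-40,0],[-0.4,0,0,-40,0]]'
python3 - <<'E'
from h import *
snap('wrist','w5');W=world(load('w5'));c=np.array([.5335,.182])
A=np.radians(66.2);ax=np.array([np.cos(A),np.sin(A)]);bx=np.array([ax[1],-ax[0]])
P=W.reshape(-1,3);q=P[:,:2]-c;y=q@ax;x=q@bx
for lab,m in {'near rim':(abs(y)<30e-3)&(x<-.026)&(x>-.034),'rim all':(abs(y)<.045)&(abs(x)<.034)}.items():
    zz=P[m][:,2];k=(zz>.045)&(zz<.09);print(lab,k.sum(),np.median(zz[k]) if k.any() else '')
k=(abs(y)<.004)&(abs(x)<.024)&(P[:,2]>.04);print('bar',k.sum(),np.median(P[k][:,2]))
E
```

```text
time: 10.55
tool_pos: [0.5345, 0.1824, 0.2723]
tool_rot: [3.14, 0.002, 2.722]
contact_force: [-0.0, -0.5, -0.5]
opening: 0.0274
grip_force: 0.0
near rim 899 0.06769971798841774
rim all 7589 0.05658108168564566
bar 1475 0.18605818286787176
```

```bash
python3 -m crank '[[-1,0,0,0,0],[-1,0,0,5,0],[-1,0,0,10,0],[-1,0,0,15,0],[-1,0,0,20,0],[-1,0,0,24,0],[-1,0,0,26,0],[-1,0,0,27,0],[-1,0,0,28,0],[-1,0,0,29,0],[-1,0,0,30,0],[-1,0,0,30,0]]'
```

```text
time: 11.6
tool_pos: [0.5345, 0.1825, 0.2422]
tool_rot: [3.141, 0.001, 2.722]
contact_force: [-0.9, 0.3, 7.0]
opening: 0.0005
grip_force: 3.3
```

```bash
python3 -m crank '[[-1,0,0,1,0],[-1,0,0,2,0],[-1,0,0,3,0],[-1,0,0,4,0],[-1,0,0,5,0],[-1,0,0,6,0],[-1,0,0,7,0],[-1,0,0,8,0],[-1,0,0,8.5,0],[-1,0,0,8.5,0]]'
```

```text
time: 12.43
tool_pos: [0.5342, 0.1824, 0.2333]
tool_rot: [-3.142, -0.0, 2.722]
contact_force: [-1.8, -1.4, 8.2]
opening: 0.0004
grip_force: 4.4
```

```bash
python3 -m crank '[[-1,0,0,0.7,0],[-1,0,0,1.4,0],[-1,0,0,2,0],[-1,0,0,2,0],[-1,0,0,2,0],[-1,0,0,2,0]]'
```

```text
time: 12.93
tool_pos: [0.5341, 0.1824, 0.2331]
tool_rot: [3.141, 0.001, 2.722]
contact_force: [-6.1, -2.4, 23.0]
opening: 0.0005
grip_force: 11.6
```

The force rose to 23 N with no further travel, so the tray is home and flat (tips at 55 mm). On to the cover.

```bash
python3 -m crank '[[-1,0,0,-20,0],[-1,0,0,-55,0],[-0.3,5,-15,-85,0],[-0.3,10,-45,-105,0],[-0.3,10,-80,-120,0.06],[-0.3,5,-115,-127,0.18],[-0.3,0,-150,-127,0.3],[-0.3,-5,-185,-127,0.42],[-0.3,-12,-220,-127,0.54],[-0.3,-22,-255,-127,0.66],[-0.3,-22,-255,-127,0.78],[-0.3,-22,-255,-127,0.9]]' && python3 -m crank '[[-0.3,0,0,0,0.12],[-0.3,0,0,0,0.24],[-0.3,0,0,0,0.36],[-0.3,0,0,0,0.48],[-0.3,0,0,0,0.6],[-0.3,0,0,0,0.72],[-0.3,0,0,0,0.84],[-0.3,0,0,0,0.96],[-0.3,0,0,0,1.08],[-0.3,0,0,0,1.2],[-0.3,0,0,0,1.32],[-0.3,0,0,0,1.44]]' && python3 -m crank '[[-0.3,0,0,0,0.12],[-0.3,0,0,0,0.24],[-0.3,0,0,0,0.36],[-0.3,0,0,0,0.48],[-0.3,0,0,0,0.6],[-0.3,0,0,0,0.72],[-0.3,0,0,0,0.84],[-0.3,0,0,0,0.96],[-0.3,0,0,0,0.97],[-0.3,0,0,0,0.97],[-0.3,0,0,0,0.97]]';python3 - <<'E'
from h import *
snap('wrist','w6');s=telemetry.observe();print(s['tool_pos'],s['tool_rot'],s['qpos'])
a=cv2.imread('pics/w6.png')
cv2.imwrite('pics/w6b.png',cv2.resize(a[60:260,126:393],None,fx=3,fy=3,interpolation=2)[:600,:800])
E
```

```text
time: 13.93
tool_pos: [0.45, -0.0615, 0.3573]
tool_rot: [-3.141, -0.001, 1.812]
contact_force: [-0.4, -0.5, 0.6]
opening: 0.0319
grip_force: 0.0
time: 14.93
tool_pos: [0.4503, -0.0593, 0.3571]
tool_rot: [-3.14, 0.001, 0.376]
contact_force: [-0.2, 0.5, -1.0]
opening: 0.032
grip_force: 0.0
time: 15.85
tool_pos: [0.4504, -0.0594, 0.3574]
tool_rot: [3.142, 0.001, -0.585]
contact_force: [0.4, -0.6, 0.3]
opening: 0.0319
grip_force: 0.0
[ 0.45044605 -0.05941333  0.35751406] [-3.14159106e+00  5.01379063e-04 -5.85455657e-01] [-3.00142439e-01  2.62046956e-01  1.78143188e+00  1.60169874e-04
  1.09859449e+00  1.85603666e+00]
```

View pics/w6b.png

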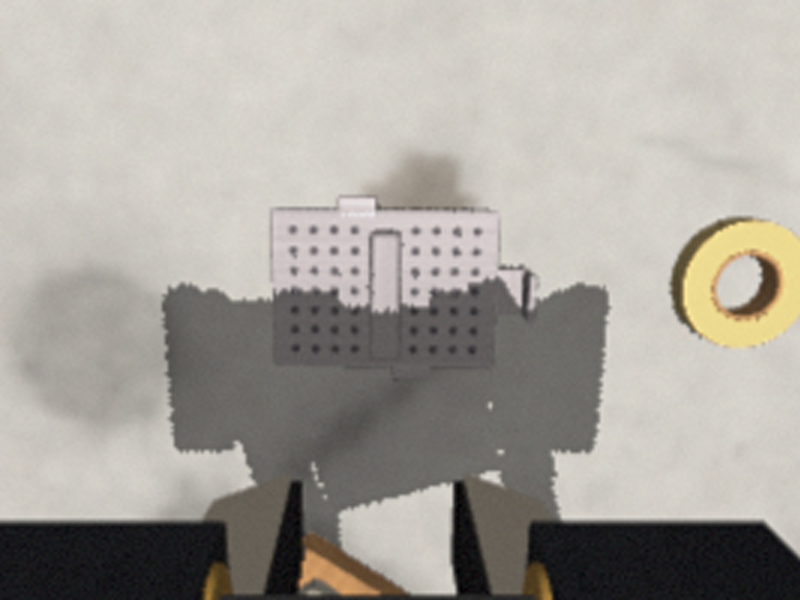

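The cover lies square in view with its tab at right (525,290). Plate corners are (271,209), (498,210), (495,367), (274,365), and the bar spans u 371–400, v 231–360.

Run:
```python
from h import *
np.set_printoptions(precision=4,suppress=True)
z=load('w6');W=world(z)
f=lambda p,h: ray(z,(p[0]+.5)/3-.5+126,(p[1]+.5)/3-.5+60,h)
P=[f(p,.018) for p in((271,209),(498,210),(495,367),(274,365))]
for i in range(4):
    d=P[(i+1)%4]-P[i];print(np.linalg.norm(d),np.degrees(np.arctan2(d[1],d[0])))
c=np.mean(P,0);print('centre',c)
b=[f(p,.034) for p in((371,231),(400,231),(400,360),(371,360))];print('bar',np.mean(b,0),np.linalg.norm(b[1]-b[2]),np.linalg.norm(b[1]-b[0]))
print('z bar',np.median(W[140:178,253:257,2]),'plate',np.median(W[150:175,272:285,2]))
c=(c+np.mean(b,0))/2
go(c[0],c[1],.198,-33.5)
```

```text
0.08798125759356439 -123.76343770455989
0.06345969786573419 147.93901249366925
0.0908282056329988 55.93459552812128
0.06296032003844367 -34.63743084787534
centre [ 0.4645 -0.0739  0.018 ]
bar [ 0.4648 -0.0743  0.034 ] 0.049752908128972165 0.010759790850379527
z bar 0.033568082254656434 plate 0.017469195937323854
dx 19.9 dy 4.4 dz 159.5 roll -0.001 F [-0.3 -0.7  0.7]
```

```bash
python3 -m crank '[[-0.3,20,4.5,10,0],[-0.3,20,4.5,50,0],[-0.3,20,4.5,90,0],[-0.3,20,4.5,115,0],[-0.3,20,4.5,130,0],[-0.3,20,4.5,142,0],[-0.3,20,4.5,150,0],[-0.3,20,4.5,155,0],[-0.3,20,4.5,158,0],[-0.3,20,4.5,158,0],[-0.3,20,4.5,158,0]]' && python3 -m crank '[[-1,0,0,0,0],[-1,0,0,0,0],[-1,0,0,0,0],[-1,0,0,0,0],[-1,0,0,0,0],[-1,0,0,0,0]]' 25
```

```text
time: 16.82
tool_pos: [0.4649, -0.0743, 0.2002]
tool_rot: [-3.141, -0.001, -0.588]
contact_force: [-0.6, -0.3, -0.5]
opening: 0.0325
grip_force: 0.0
time: 17.32
tool_pos: [0.4648, -0.0743, 0.2001]
tool_rot: [-3.141, -0.001, -0.588]
contact_force: [0.1, 0.4, 4.5]
opening: 0.0117
grip_force: 25.0
```

```bash
python3 -m crank '[[-1,0,0,-10,0],[-1,0,0,-30,0],[-1,0,0,-60,0],[-1,0,0,-95,0],[-1,0,0,-125,-0.1],[-1,0,0,-130,-0.22],[-1,0,0,-130,-0.34],[-1,0,0,-130,-0.46],[-1,0,0,-130,-0.58],[-1,0,0,-130,-0.7],[-1,0,0,-130,-0.82],[-1,0,0,-130,-0.94]]' && python3 -m crank '[[-1,0,0,0,-0.12],[-1,0,0,0,-0.24],[-1,0,0,0,-0.36],[-1,0,0,0,-0.48],[-1,0,0,0,-0.6],[-1,0,0,0,-0.72],[-1,0,0,0,-0.84],[-1,0,0,0,-0.96],[-1,0,0,0,-1.08],[-1,0,0,0,-1.2],[-1,0,0,0,-1.32],[-1,0,0,0,-1.44]]' && python3 -m crank '[[-1,0,0,0,-0.12],[-1,0,0,0,-0.24],[-1,0,0,0,-0.36],[-1,0,0,0,-0.48],[-1,0,0,0,-0.6],[-1,0,0,0,-0.72],[-1,0,0,0,-0.84],[-1,0,0,0,-0.93],[-1,0,0,0,-0.93],[-1,0,0,0,-0.93]]';python3 -c "
from h import *
go(.49,.16,.33,156);go(.534,.1822,.33,156)"
```

```text
time: 18.32
tool_pos: [0.4644, -0.0743, 0.3293]
tool_rot: [-3.141, 0.001, 0.358]
contact_force: [-0.0, 0.6, -1.2]
opening: 0.0116
grip_force: 25.0
time: 19.32
tool_pos: [0.4644, -0.0742, 0.3293]
tool_rot: [-3.141, -0.0, 1.798]
contact_force: [0.5, 0.2, -0.6]
opening: 0.0116
grip_force: 25.0
time: 20.15
tool_pos: [0.4645, -0.0743, 0.3294]
tool_rot: [-3.142, -0.001, 2.719]
contact_force: [-0.7, -0.1, -0.5]
opening: 0.0118
grip_force: 25.0
dx 72.8 dy 224.1 dz -0.6 roll -0.004 F [-0.7 -0.1 -0.5]
dx 41.8 dy 262.4 dz -0.6 roll -0.004 F [-0.7 -0.1 -0.5]
```

```bash
python3 -m crank '[[-1,10,35,0,0],[-1,22,73,0,0],[-1,35,112,0,0],[-1,48,150,0,0],[-1,60,187,0,0],[-1,66,220,0,0],[-1,55,245,0,0],[-1,44,260,0,-0.004],[-1,41.8,262.4,8,-0.004],[-1,41.8,262.4,20,-0.004],[-1,41.8,262.4,25,-0.004],[-1,41.8,262.4,25,-0.004]]'
python3 - <<'E'
from h import *
snap('wrist','w7');go(.534,.1822,.293,156)
a=cv2.imread('pics/w7.png')
cv2.imwrite('pics/w7b.png',cv2.resize(a[60:260,126:393],None,fx=3,fy=3,interpolation=2)[:600,:800])
E
```

```text
time: 21.15
tool_pos: [0.5326, 0.1817, 0.3028]
tool_rot: [-3.139, -0.004, 2.724]
contact_force: [-0.3, -0.8, -1.4]
opening: 0.0115
grip_force: 25.0
dx -0.9 dy 0.8 dz 10.8 roll 0.001 F [ 0.3 -0.1 -0.5]
```

View pics/w7b.png

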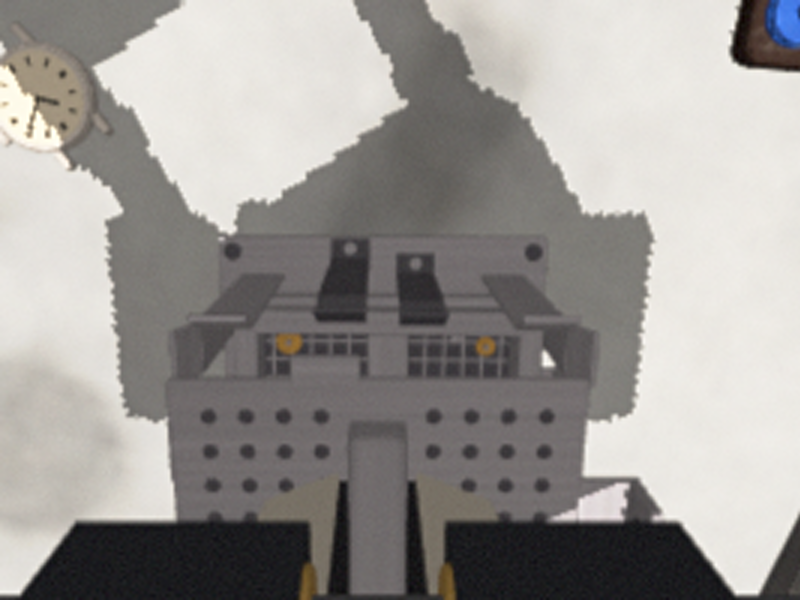

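The cover (u 167–588) sits about 1–2 mm left of the guides' centre (175–597), with its tab at right towards +y. I'll trim that while settling.

```bash
python3 -m crank '[[-1,0,0,0,0],[-1,0,0,0,0],[-1,0,0,0,0]]'; python3 -c "
from h import *
go(.5345,.1826,.299,156)"
```

```text
time: 21.45
tool_pos: [0.5335, 0.1821, 0.3054]
tool_rot: [3.141, 0.001, 2.725]
contact_force: [0.0, -0.4, -1.7]
opening: 0.012
grip_force: 25.0
dx -0.8 dy 0.8 dz 6.4 roll 0.002 F [ 0.  -0.4 -1.7]
```

```bash
python3 -m crank '[[-1,-0.8,0.9,3,0.002],[-1,-0.8,0.9,8,0.002],[-1,-0.8,0.9,12,0.002],[-1,-0.8,0.9,17,0.002],[-1,-0.8,0.9,21,0.002],[-1,-0.8,0.9,21,0.002]]' && python3 -m crank '[[-1,0,0,3,0],[-1,0,0,6,0],[-1,0,0,9,0],[-1,0,0,12,0],[-1,0,0,14,0],[-1,0,0,15,0],[-1,0,0,15,0]]'
```

```text
time: 21.95
tool_pos: [0.5342, 0.1828, 0.2824]
tool_rot: [-3.14, -0.002, 2.724]
contact_force: [-0.3, -0.1, -1.3]
opening: 0.0116
grip_force: 25.0
time: 22.53
tool_pos: [0.5343, 0.1831, 0.2689]
tool_rot: [3.141, -0.0, 2.724]
contact_force: [-2.7, 0.7, 3.6]
opening: 0.012
grip_force: 25.0
```

```bash
python3 -m crank '[[-0.4,0,0,0,0],[-0.4,0,0,0,0],[-0.4,0,0,0,0],[-0.4,0,0,0,0],[-0.4,0,0,0,0],[-0.4,0,0,-4,0],[-0.4,0,0,-14,0],[-0.4,0,0,-28,0],[-0.4,0,0,-40,0],[-0.4,0,0,-40,0],[-0.4,0,0,-40,0]]'
python3 - <<'E'
from h import *
snap('wrist','w8');z=load('w8');W=world(z);P=W.reshape(-1,3);q=P[:,:2]-[.5343,.1827]
A=np.radians(66.2);y=q@[np.cos(A),np.sin(A)];x=q@[np.sin(A),-np.cos(A)]
for lo,hi in((-.04,-.02),(-.02,.02),(.02,.04)):
    k=(y>lo)&(y<hi)&(x<-.018)&(x>-.031)&(P[:,2]>.05)&(P[:,2]<.1);print(k.sum(),np.median(P[k,2]))
a=cv2.imread('pics/w8.png')
cv2.imwrite('pics/w8b.png',cv2.resize(a[60:260,126:393],None,fx=3,fy=3,interpolation=2)[:600,:800])
E
```

```text
time: 23.45
tool_pos: [0.5346, 0.1829, 0.3098]
tool_rot: [3.14, 0.002, 2.724]
contact_force: [0.6, 0.6, -0.4]
opening: 0.0278
grip_force: 0.0
501 0.08471864718792457
903 0.08491698405468612
507 0.08470174790441176
```

View pics/w8b.png

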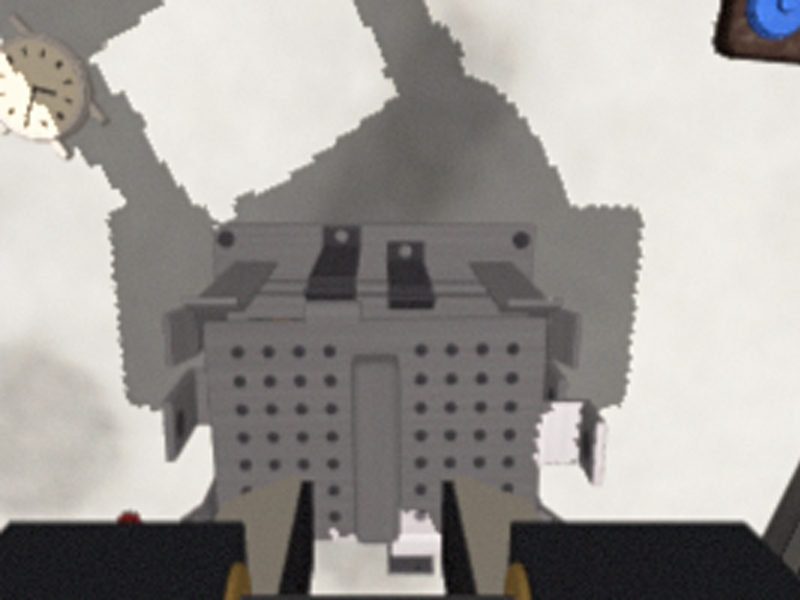

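The cover rests level on the taller clips (plate top 84.7 mm, so origin 66.7 mm) between all four guides. Its tab is at the first tray's end. Now I'll press it down.

```bash
python3 -m crank '[[-1,0,0,0,0],[-1,0,0,5,0],[-1,0,0,12,0],[-1,0,0,18,0],[-1,0,0,24,0],[-1,0,0,27,0],[-1,0,0,29,0],[-1,0,0,31,0],[-1,0,0,32,0],[-1,0,0,33,0],[-1,0,0,34,0],[-1,0,0,34,0]]' && python3 -m crank '[[-1,0,0,1,0],[-1,0,0,2,0],[-1,0,0,3,0],[-1,0,0,4,0],[-1,0,0,5,0],[-1,0,0,6,0],[-1,0,0,7,0],[-1,0,0,8,0],[-1,0,0,8.5,0],[-1,0,0,8.5,0]]'
```

```text
time: 24.5
tool_pos: [0.5341, 0.1823, 0.2756]
tool_rot: [-3.14, -0.0, 2.724]
contact_force: [-4.3, -3.4, 7.4]
opening: 0.0006
grip_force: 3.8
time: 25.33
tool_pos: [0.5345, 0.183, 0.2682]
tool_rot: [3.141, 0.001, 2.724]
contact_force: [-4.6, -1.2, 18.3]
opening: 0.0007
grip_force: 9.1
```

```bash
python3 -m crank '[[-1,0,0,0.5,0],[-1,0,0,1,0],[-1,0,0,1,0],[-1,0,0,1,0]]' && python3 -m crank '[[-1,0,0,-10,0],[-1,0,0,-30,0],[-1,0,0,-60,0],[-1,20,0,-70,0],[-1,20,0,-70,0],[-1,20,0,-70,0]]'
python3 - <<'E'
from h import *
snap('wrist','w9');z=load('w9');W=world(z);P=W.reshape(-1,3);q=P[:,:2]-[.5343,.1827]
A=np.radians(66.2);y=q@[np.cos(A),np.sin(A)];x=q@[np.sin(A),-np.cos(A)]
for lo,hi in((-.04,-.02),(-.02,.02),(.02,.04)):
  for xl,xh in((-.031,-.026),(.01,.03)):
    k=(y>lo)&(y<hi)&(x<xh)&(x>xl)&(P[:,2]>.05)&(P[:,2]<.1);print(xl,lo,k.sum(),np.median(P[k,2]))
E
```

```text
time: 25.67
tool_pos: [0.5344, 0.183, 0.2681]
tool_rot: [3.14, 0.002, 2.724]
contact_force: [-7.2, -2.6, 24.9]
opening: 0.0005
grip_force: 12.4
time: 26.17
tool_pos: [0.5158, 0.1913, 0.3352]
tool_rot: [3.141, 0.0, 2.725]
contact_force: [0.6, -0.4, -0.6]
opening: 0.0007
grip_force: 0.0
-0.031 -0.04 140 0.07330676390871986
0.01 -0.04 150 0.07344232188966324
-0.031 -0.02 257 0.07343734359767558
0.01 -0.02 6 0.07321247100580358
-0.031 0.02 141 0.07312877833630581
0.01 0.02 158 0.07344758681001065
```

The plate is at 73.4 mm everywhere, about 74 mm expected, so the cover is flat.

```bash
python3 -c "
from cell import ticket
print(ticket.hand_in())"
```

```text
the job is handed in; nothing more can be done
None
```

I set the second tray and then the cover in the carrier with their tabs alternating and pressed both flat under their clips; the job was handed in at about 26 s, and no verdict came back.

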